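Turn a shortbread mould over through the twist guide

TASK

The wooden shortbread mould on the raised steel deck has to dry with its carved face down. Push it into the mouth of the twisted wire guide so that it slides down through the guide and comes out turned over on the landing below, then slide it along the landing into the drying lane, flat and carved face down, until it touches the mould already parked there. Leave the two ring cutters and the spice jar where they stand.

Things in the scene. Friction and masses are not known exactly. Their poses are not given: they have to be found in the camera images.
- turner: Fixed stand of steel wire and sheet. Its origin lies on the table below the guide; z up; the guide runs down along its -y, the drying lane along its +x. Points below give (x, y, z) in this frame in mm. A 6 mm base sheet carries all. Nothing rises above z 273. Wood slides easily on it (friction about 0.15)
- deck_middle (a point): Middle of the loading deck's flat top, (0, 159, 218). The deck is 150 wide in x, 135 long in y, without rims at its sides and rear; its -y edge is the lip where the guide begins
- deck_lip (a point): Middle of the lip, (0, 92, 218): mouth of the guide, a cage of 6 mm wires round a slot 84 wide, 36 high. Its side wires flare to 128 apart 28 before the lip; its roof wires begin about 24 beyond the lip and 40 above the deck. A mould pushed towards -y until its centre is 15 to 35 past the lip tips in and slides through by itself in about 1 s
- guide_middle (a point): Middle of the slot half-way down the guide, (0, -15, 148). The slot falls steeply towards -y and rolls half a turn about its run
- guide_exit (a point): Lower end of the guide, floor of the slot, (0, -105, 18)
- landing (a point): Point on the landing, flat, top at z 6: (0, -201, 6). An end wall 22 high stands 44 from it towards -y and runs on along the lane. A mould that comes out rests carved face down within about 50 in x and 20 in y of this point
- rim_gap (a point): Foot of the landing's front rim (22 high, 5 thick), middle of the 56 wide gap in it, (-50, -201, 6). Fingers reach through it to push the mould towards +x into the lane
- lane_end (a point): Foot of the lane's stop, (200, -201, 6). The drying lane runs towards +x from x 70 to here, 88 wide, between the end wall and a rail 22 high whose mouth flares by 24 from x 54; its floor is the landing's
- mould_centre (a point): Centre (half-way up) of the loose round wooden mould, a disc 76 mm across and 16 mm thick, about 60 g, with a flower carved in one face and a plain bevelled back; it starts on the deck, carved face up. Its z axis points out of the carved face
- parked_centre (a point): Centre (half-way up) of an equal mould, loose, that lies carved face down in the drying lane at or near its stop; its z axis points out of its carved face (down)
- ring_cutter_centre (a point): Centre of a loose steel ring cutter, 70 mm across, 34 mm high, standing behind the guide, beside the lane
- shaker_centre (a point): Centre of a loose spice jar, 45 mm across, 105 mm high, standing behind the guide
- small_cutter_centre (a point): Centre of a loose steel ring cutter, 52 mm across, 34 mm high, standing in front of the guide
Things that resemble listed ones, but are neither listed nor needed, are in the scene too. Leave any yellow look-alike of the part that bears mould_centre alone.

How it is judged (in metres and radians):
On the way, in this order (a step that is already met when the one before it is completed fails the run):
1. the mould goes down inside the twisted guide (distance between mould_centre and guide_middle below 0.05 m), for 0.02 s.
2. the mould lies on the landing, turned carved face down (y of mould_centre in the frame of turner below -0.14 m and x of mould_centre in the frame of turner between -0.05 and 0.065 m and z of mould_centre in the frame of turner below 0.02 m and angle between mould_centre's own z axis and vertical above 3.04 rad), for 0.1 s.
3. the mould lies in the lane against the parked mould (x of mould_centre in the frame of turner above 0.065 m and y of mould_centre in the frame of turner between -0.211 and -0.191 m and z of each of mould_centre, parked_centre in the frame of turner below 0.02 m and angle between each of mould_centre, parked_centre's own z axis and vertical above 3.04 rad and horizontal distance between mould_centre and parked_centre below 0.081 m and x of parked_centre in the frame of turner above 0.135 m), for 0.2 s.
At the end, for the whole second after the job is handed in: Both moulds lie flat in the drying lane, carved faces down (within 0.1 rad), their centres at most 81 mm apart (76 mm is touching), the parked one still in the inner part of the lane, both at rest (all of step 3 and linear speed of each of mould, parked_mould below 0.01 m/s).
It fails at once if the ring cutter behind the guide is shifted by more than 30 mm or knocked over (distance of ring_cutter_centre from where it was at the start of the episode above 0.03 m or angle between ring_cutter_centre's own z axis and vertical above 0.6 rad).
It fails at once if the spice jar is shifted by more than 30 mm or knocked over (distance of shaker_centre from where it was at the start of the episode above 0.03 m or angle between shaker_centre's own z axis and vertical above 0.6 rad).
It fails at once if the small ring cutter is shifted by more than 30 mm or knocked over (distance of small_cutter_centre from where it was at the start of the episode above 0.03 m or angle between small_cutter_centre's own z axis and vertical above 0.6 rad).
It also fails if it takes over 54 s, if anything falls off the work surface, if the arm or the gripper's body presses on something with over 40 N, if the wrist force passes 120 N, or if a joint passes its speed limit or range.

ROBOT

A 7-joint arm with a two-finger parallel gripper is mounted at the origin on a cart in front of the work surface, level with it; the furniture and walls round the work are solid. World frame = base frame: x ahead of the robot, y to its left, z up, the work surface at z = 0. Lengths are in mm, angles in rad, forces in N, time in s.
With the tool pointing down it reaches from about 400 to 900 mm from the base axis. Payload 5.5 kg.
Tool frame: the origin (TCP) lies at the very end of the fingers, on their centre line; the grasp point (between the pads) lies 19 mm behind it; y points along the fingers, x is the direction in which the jaws open and shut, and the axes are right-handed (so a half turn about y gives the same grasp; the last joint's range is limited). The gripper opens to 85 mm and grips with 20 to 120 N. Pads are 22 mm wide; open, the fingers measure 114 mm over their backs; the gripper's body (76 mm by 85 mm) begins 54 mm behind the grasp point. The pads swing forward as they close: fully open they stand 13 mm farther back than shut.
Start: joints at [-0.887, 0.501, -0.427, 1.55, 0.221, 1.138, -0.21], TCP at [265.483, 593.312, 231.31] pointing down, gripper open.
Joint ranges: [-2.88, 2.88], [-0.31, 2.03], [-1.54, 1.56], [0.2, 2.42], [-1.41, 4.55], [0.19, 2.02], [-2.57, 2.57]. Speed limits (rad/s): [2.57, 2.57, 3.14, 3.14, 3.14, 3.14, 3.14].

INTERFACE

Orientations are given as a 3x3 rotation matrix whose columns are the frame's x, y, z axes.
In Python, from cell import ctrl gives the robot as it stands.
- The arm moves only by the tool move_arm, never from a script. Its argument "series" is a list of rows, each a list of 5 numbers: the opening in per cent of the stroke, from 0 (shut) to 100 (fully open), then the shift along the tool's x, y, z in cm, then the turn about the tool's y in rad. In form: [[grip, x, y, z, roll], ...]. A call has exactly 5 rows; each row is the pose to reach, as a shift and turn from the pose commanded when the call began, along the tool's axes at that moment; what a row does not reach only later rows make up. A row lasts 1/12 s, in which the tool goes at most 41.7 mm and 7.16 degrees, less where a joint would pass 70% of its speed; a pose out of reach is approached as far as the arm can. A call with a gripper value outside its range is refused whole. The fingers move at their own pace and stop on an object; "grip_force" is the grip in N (left out, the last holds). Time passes only in rows, so rows that repeat a pose let the fingers close, or fill a call up. It gives the time, the measured TCP pose, the force and the opening at its end, in the units of the state.
- ctrl.observe(): the state, without advancing time (a new reading comes with each control period).
- ctrl.read_camera(name): name is "side" or "top"; returns a dict with "pixels" (384x512x3 uint8, red, green, blue), "fx", "fy", "cx", "cy" (pixels), "camera_from_world" (4x4, takes a point from world to camera coordinates). Camera axes: x right, y down, z forward; pixel columns grow to the right and rows downward; lengths in mm; the calibration is good to about 2 mm. A picture is of the moment at which its call begins. There is no depth.
- ctrl.sign_off(): hands the job in, once; it reports no verdict.
Trained networks look in the newest picture that a camera, given by its name, has taken for a name from the list of things; names that differ only in an ending like _2 or _b are one class to them, and where a whole thing is asked for, a point or a joint stands for the part that bears it (a point fixed in the world has none). Each returns a list of dicts, best first, with "score" (0 to 1); they miss things now and then, are a little off and sometimes report something else, mostly with a low value. They report only what shows in the picture. A call takes as long as a camera call. They do not tell look-alikes from the thing itself.
- ctrl.search_frame(camera, name): "centre" ([column, row] in pixels, amid what is visible of it).
- ctrl.masks_of(camera, name): "mask" (384x512 bool, what is visible of it) and "centre" ([column, row] in pixels, amid what is visible of it).
The state is a dict: "t": time; "joints": joint angles; "qvel": joint speeds; "effort": joint torques, N m; "position": TCP position; "eef_rot": TCP orientation; "force": force on the tool from outside, world axes, zero at the start; "ft_torque": the same for the moment, N m; "opening": opening from 0.0 (shut) to 1.0 (fully open).
Only numpy, scipy, OpenCV 4.12 (cv2) and the standard library are available. Lean on these libraries where they do the work, as an engineer would, in place of code of your own. Each camera call takes 0.05 s, during which the arm holds its last target.

## Working session

There is one attempt and no reset: what is moved stays moved. The work goes in short steps, Python scripts to look and compute and a tool call to move; the robot and the scene stay as the last step left them, time stands still between calls to the robot, and variables do not carry over. Pictures are saved under pics/ and viewed, and the job is handed in when it is done.

Besides the shell and the picture viewer there is one more tool, called after "Request:" by a JSON object that holds its "api" and its "payload". move_arm: Moves the arm, as the interface text tells. Its arguments: {"type":"object","properties":{"series":{"type":"array","items":{"type":"array","items":{"type":"number"}}},"grip_force":{"type":"number"}},"required":["series"]}

```bash
mkdir -p pics; ls
python3 - <<'E'
from cell import ctrl
import cv2
s=ctrl.observe();print({k:s[k] for k in ('t','position','eef_rot','opening','force')})
for c in ('side','top'):
    r=ctrl.read_camera(c)
    cv2.imwrite(f'pics/{c}0.png',r['pixels'][:,:,::-1])
    print(c,r['fx'],r['fy'],r['cx'],r['cy'],r['camera_from_world'])
    for n in ('turner','mould_centre','parked_centre','ring_cutter_centre','shaker_centre','small_cutter_centre','deck_middle','deck_lip','landing','rim_gap','lane_end','guide_exit','guide_middle'):
        print(n,[(round(d['score'],2),[round(float(v),1) for v in d['centre']]) for d in ctrl.search_frame(c,n)][:4])
print(ctrl.observe()['t'])
E
```

```text
pics
{'t': 0.0, 'position': array([265.28910395, 592.62490635, 230.27017815]), 'eef_rot': array([[ 4.08445752e-01, -8.51432313e-04, -9.12782199e-01],
       [ 9.12780490e-01, -1.76740218e-03,  4.08446635e-01],
       [-1.96101791e-03, -9.99998076e-01,  5.52828939e-05]]), 'opening': 1.0000111020761226, 'force': array([-0.03038735, -0.30676102,  0.84374347])}
side 391.0167394116301 391.0167394116301 254.61560768935 199.62498653070756 [[ 9.81214276e-01 -1.91822030e-01 -2.05633924e-02 -5.15584601e+02]
 [-1.32244798e-01 -5.91170981e-01 -7.95630684e-01  2.33466234e+02]
 [ 1.40463012e-01  7.83403587e-01 -6.05432872e-01  9.33701876e+02]
 [ 0.00000000e+00  0.00000000e+00  0.00000000e+00  1.00000000e+00]]
turner [(0.67, [249.7, 286.3])]
mould_centre [(0.78, [246.4, 154.5])]
parked_centre [(0.61, [251.7, 285.6]), (0.55, [319.2, 327.6])]
ring_cutter_centre [(0.88, [302.8, 256.2])]
shaker_centre [(0.67, [296.3, 223.1])]
small_cutter_centre [(0.31, [251.8, 284.6])]
deck_middle [(0.65, [251.5, 282.8]), (0.62, [192.5, 239.1])]
deck_lip [(0.59, [250.4, 288.5])]
landing [(0.7, [255.2, 285.8])]
rim_gap
[... 383 characters left out ...]
-01  2.90106935e-02 -9.77299715e-01  1.24837224e+03]
 [ 0.00000000e+00  0.00000000e+00  0.00000000e+00  1.00000000e+00]]
turner [(0.92, [282.2, 228.0])]
mould_centre [(0.9, [209.2, 191.2]), (0.74, [159.5, 201.5])]
parked_centre [(0.84, [357.8, 200.6]), (0.4, [282.9, 229.1])]
ring_cutter_centre [(0.55, [293.7, 176.3])]
shaker_centre [(0.54, [256.1, 174.0])]
small_cutter_centre []
deck_middle [(0.64, [281.6, 231.0]), (0.4, [297.7, 176.7])]
deck_lip [(0.91, [285.7, 227.6])]
landing [(0.92, [282.6, 228.5]), (0.34, [360.6, 199.3])]
rim_gap [(0.57, [284.9, 229.0])]
lane_end [(0.9, [283.2, 225.8])]
guide_exit [(0.64, [285.3, 225.8]), (0.44, [223.5, 269.9])]
guide_middle [(0.83, [280.2, 230.9])]
1.4
```

Run:
```python
import cv2
for c in ('side','top'):
    i=cv2.imread(f'pics/{c}0.png'); cv2.imwrite(f'pics/{c}0b.png',cv2.resize(i[100:384,100:420],None,fx=2.1,fy=2.1,interpolation=cv2.INTER_CUBIC))
```

```text
(no output)
```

View pics/side0b.png

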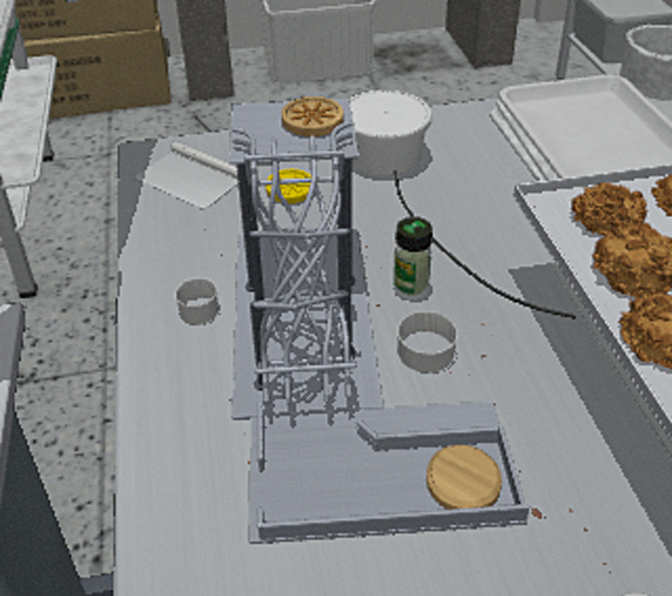

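View pics/top0b.png

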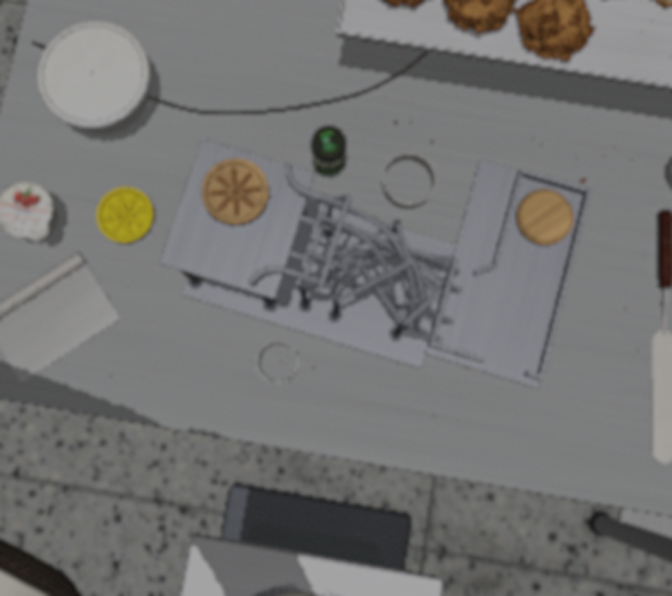

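View pics/top0.png

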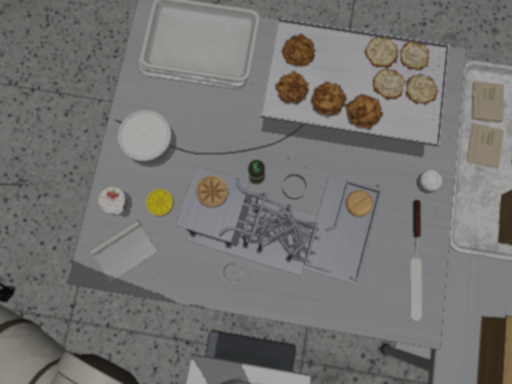

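```bash
cat > h.py <<'E'
import numpy as np,cv2
cams={}
cams['side']=(391.01674,254.61561,199.62499,np.array([[ 9.81214276e-01,-1.91822030e-01,-2.05633924e-02,-5.15584601e+02],[-1.32244798e-01,-5.91170981e-01,-7.95630684e-01,2.33466234e+02],[1.40463012e-01,7.83403587e-01,-6.05432872e-01,9.33701876e+02]]))
cams['top']=(486.95788,256.74905,194.04768,np.array([[1.67708548e-01,-9.85813509e-01,6.75038732e-03,-4.15843186e+01],[-9.63239429e-01,-1.65318191e-01,-2.11753863e-01,5.93642821e+02],[2.09865780e-01,2.90106935e-02,-9.77299715e-01,1.24837224e+03]]))
def proj(c,P):
    f,cx,cy,M=cams[c]; P=np.atleast_2d(np.asarray(P,float)); q=P@M[:,:3].T+M[:,3]
    return np.c_[f*q[:,0]/q[:,2]+cx,f*q[:,1]/q[:,2]+cy]
def ray(c,px,z):
    f,cx,cy,M=cams[c]; d=M[:,:3].T@np.array([(px[0]-cx)/f,(px[1]-cy)/f,1]); o=-M[:,:3].T@M[:,3]
    return o+d*(z-o[2])/d[2]
E
python3 - <<'E'
import cv2
t=cv2.imread('pics/top0.png');s=cv2.imread('pics/side0.png')
cv2.imwrite('pics/a1.png',cv2.resize(t[160:260,170:300],None,fx=6,fy=6,interpolation=cv2.INTER_CUBIC))
cv2.imwrite('pics/a2.png',cv2.resize(t[165:290,290:390],None,fx=4.8,fy=4.8,interpolation=cv2.INTER_CUBIC))
cv2.imwrite('pics/a3.png',cv2.resize(s[280:365,210:360],None,fx=5,fy=5,interpolation=cv2.INTER_CUBIC))
cv2.imwrite('pics/a4.png',cv2.resize(s[140:200,200:290],None,fx=8,fy=8,interpolation=cv2.INTER_CUBIC))
E
```

```text
(no output)
```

View pics/a1.png

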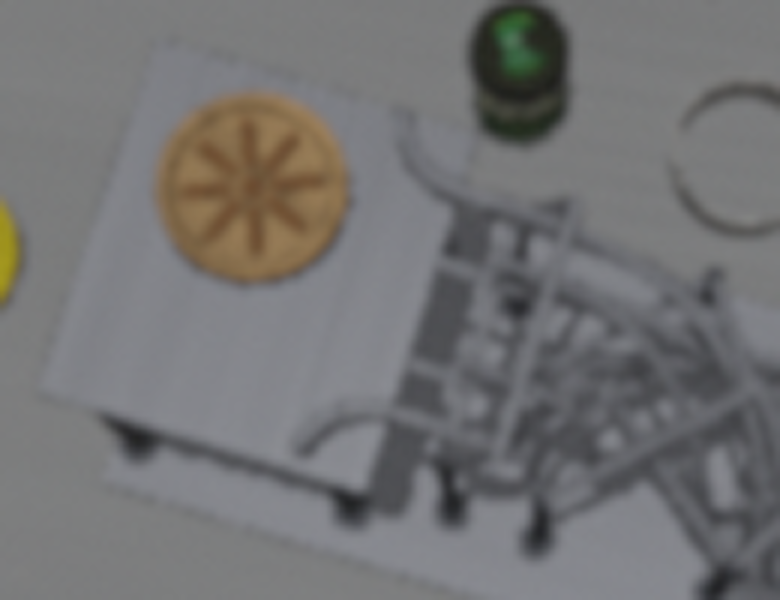

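View pics/a2.png

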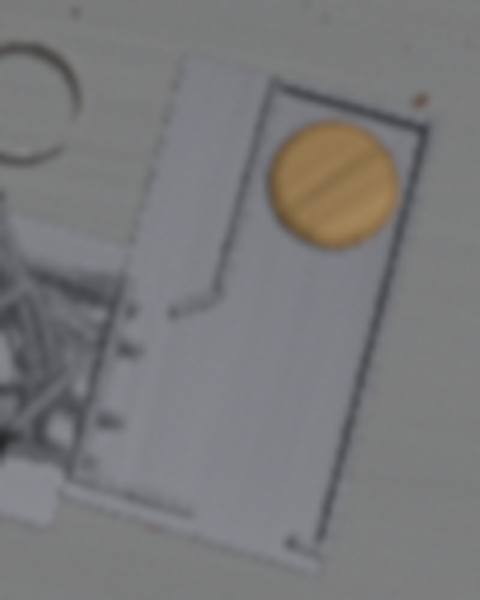

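View pics/a3.png

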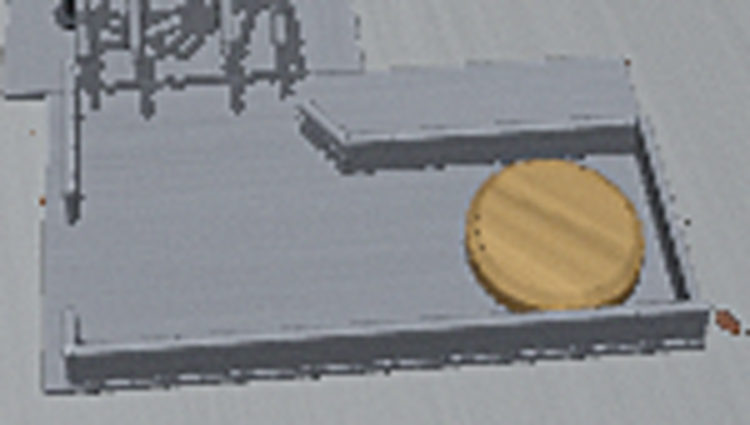

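View pics/a4.png

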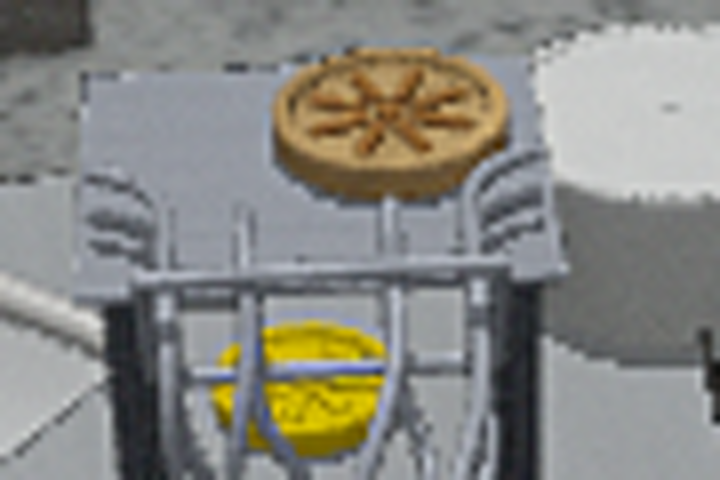

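```bash
cat >> h.py <<'E'
def T(p,P):
    c,s=np.cos(p[2]),np.sin(p[2]); P=np.atleast_2d(np.asarray(P,float))
    return np.c_[c*P[:,0]-s*P[:,1]+p[0],s*P[:,0]+c*P[:,1]+p[1],P[:,2]]
def Tinv(p,w):
    c,s=np.cos(p[2]),np.sin(p[2]); d=np.asarray(w,float)-[p[0],p[1],0]
    return np.array([c*d[0]+s*d[1],-s*d[0]+c*d[1],d[2]])
E
python3 - <<'E'
from h import *
from scipy.optimize import least_squares
D=[('top',(75,226.5,218),(196.7,166.7)),('top',(-75,226.5,218),(176.7,225)),('top',(-75,92,218),(231.7,241.7)),('top',(75,92,218),(249.2,181.3)),
('top',(200,-247,28),(378.5,191.7)),('top',(200,-157,28),(346.7,182.1)),
('side',(-75,226.5,218),(210.6,149)),('side',(75,226.5,218),(266,146.9)),('side',(-75,92,218),(210,175)),('side',(200,-157,28),(336.4,304.4)),('side',(205,-250,28),(351.4,342.4))]
f=lambda p:np.concatenate([(proj(c,T(p,[P]))[0]-u) for c,P,u in D])
r=least_squares(f,[550,-30,0],loss='soft_l1');p=r.x;print(p);print(f(p).reshape(-1,2).round(1))
for n,px,z in (('mould',(212.3,191.5),226),('parked',(359.5,203.5),22)):
    w=ray('top',px,z);print(n,w,Tinv(p,w))
for n,px,z in (('mould',(248,155.3),226),('parked',(321,326),22)):
    w=ray('side',px,z);print(n,w,Tinv(p,w))
for n,q in (('deck',(0,159,218)),('lip',(0,92,218)),('gap',(-50,-201,6)),('land',(0,-201,6)),('end',(200,-201,6))): print(n,T(p,[q])[0])
for n,px,z in (('jar',(256,166),105),('ring',(293.7,186),34),('small',(232.5,272),34)): w=ray('top',px,z);print(n,w,Tinv(p,w))
E
```

```text
[ 4.99212908e+02 -5.59227764e+00 -1.29815744e-01]
[[-0.5 -0.9]
 [-1.1 -0. ]
 [-1.2  0.2]
 [ 0.5  0.6]
 [ 1.6 -0.4]
 [ 2.1 -0.1]
 [-0.3  0. ]
 [ 0.3 -0.7]
 [-1.2  2.1]
 [ 1.5  0.2]
 [-0.4 -0.4]]
mould [545.66411197 158.36213967 226.        ] [ 24.83621712 168.58804114 226.        ]
parked [ 622.89444861 -225.24836961   22.        ] [ 151.07565188 -201.79710008   22.        ]
mould [544.35487981 160.5711786  226.        ] [ 23.25203789 170.60901071 226.        ]
parked [ 624.87772943 -227.9892799    22.        ] [ 153.39705969 -204.25820915   22.        ]
deck [519.79568695 152.06985863 218.        ]
lip [511.12244052  85.63361253 218.        ]
gap [ 423.61388072 -198.428444      6.        ]
land [ 473.19316885 -204.90101596    6.        ]
end [ 671.5103214  -230.79130379    6.        ]
jar [657.67539715  72.42772431 105.        ] [147.02934652  97.87672041 105.        ]
ring [638.32292188 -37.11927572  34.        ] [142.02072437 -13.25373096  34.        ]
small [378.17900915  87.90589682  34.        ] [-132.11896428   77.04344623   34.        ]
```

Request:
{"api": "move_arm", "payload": {"series": [[52, 0, -4, 0, 0.12], [52, -1, -7, -2.5, 0.24], [52, -3, -7, -6, 0.36], [52, -5, -7, -9.5, 0.48], [52, -7, -7, -13, 0.6]]}}

```text
t: 1.82
position: [356.3, 475.5, 302.2]
eef_rot: [[0.855, 0.001, -0.519], [0.519, 0.002, 0.855], [0.002, -1.0, 0.001]]
force: [0.4, 0.7, 0.0]
opening: 0.52
```

```bash
cat >> h.py <<'E'
P=(499.2,-5.6,-0.13)
def go(tx,ty,z,s,p=P,yaw=0.0):
    w=T(p,[(tx,ty,z)])[0]; R=np.array(s['eef_rot']); d=R.T@(w-np.array(s['position']))
    a=p[2]+yaw; cur=np.arctan2(R[1,0],R[0,0]); roll=(cur-a+np.pi)%(2*np.pi)-np.pi
    print('t',round(s['t'],2),'cm',(d/10).round(2),'roll',roll.round(3),'turner',Tinv(p,s['position']).round(1),'op',round(s['opening'],2),'F',np.round(s['force'],1))
E
python3 - <<'E'
from cell import ctrl
from h import *
s=ctrl.observe();go(34,222,290,s);print(s['joints'])
E
```

```text
t 1.82 cm [  3.8    1.21 -33.35] roll 0.675 turner [-204.1  458.5  302.2] op 0.52 F [0.4 0.7 0. ]
[-0.74475331  0.32179902 -0.28984776  1.61847513  0.09682701  1.21350653
 -0.5089112 ]
```

Request:
{"api": "move_arm", "payload": {"series": [[52, 0.4, 0, -3.5, 0.12], [52, 0.8, 0, -7, 0.24], [52, 1.2, 0, -10.5, 0.36], [52, 1.6, 0, -14, 0.48], [52, 2, 0, -17.5, 0.6]]}}

```text
t: 2.23
position: [464.9, 336.1, 301.6]
eef_rot: [[0.998, 0.0, 0.056], [-0.056, 0.0, 0.998], [0.0, -1.0, 0.0]]
force: [0.3, 0.4, -0.4]
opening: 0.518
```

Run:
```python
from cell import ctrl
from h import *
s=ctrl.observe();go(34,222,270,s);print(s['joints'])
```

```text
t 2.23 cm [ 10.37   3.16 -12.04] roll 0.074 turner [-78.3 334.4 301.6] op 0.52 F [ 0.3  0.4 -0.4]
[-0.57804212  0.27379416 -0.11607462  1.67348183  0.03361842  1.19564041
 -0.75790882]
```

Request:
{"api": "move_arm", "payload": {"series": [[52, 2.5, 0, -3, 0.07], [52, 5, 1, -6, 0.07], [52, 7.5, 2, -9, 0.07], [52, 10.4, 3.2, -12, 0.074], [52, 10.4, 4, -12, 0.074]]}}

```text
t: 2.65
position: [567.3, 202.6, 260.6]
eef_rot: [[0.991, 0.003, 0.136], [-0.136, -0.005, 0.991], [0.004, -1.0, -0.005]]
force: [0.1, -1.1, -0.5]
opening: 0.522
```

Run:
```python
from cell import ctrl
from h import *
r=ctrl.read_camera('top');cv2.imwrite('pics/t1.png',cv2.resize(r['pixels'][120:300,120:360,::-1],None,fx=3,fy=3,interpolation=cv2.INTER_CUBIC))
r=ctrl.read_camera('side');cv2.imwrite('pics/s1.png',cv2.resize(r['pixels'][80:230,160:340,::-1],None,fx=4,fy=4,interpolation=cv2.INTER_CUBIC))
s=ctrl.observe();go(34,222,222,s);print(proj('top',[s['position']]),proj('side',[s['position']]))
```

```text
t 2.75 cm [-0.06  3.73  0.08] roll 0.001 turner [ 34.7 221.3 259.3] op 0.52 F [-1.2 -0.  -0. ]
[[190.64537949 177.73844956]] [[251.02400131 134.06106931]]
```

View pics/t1.png

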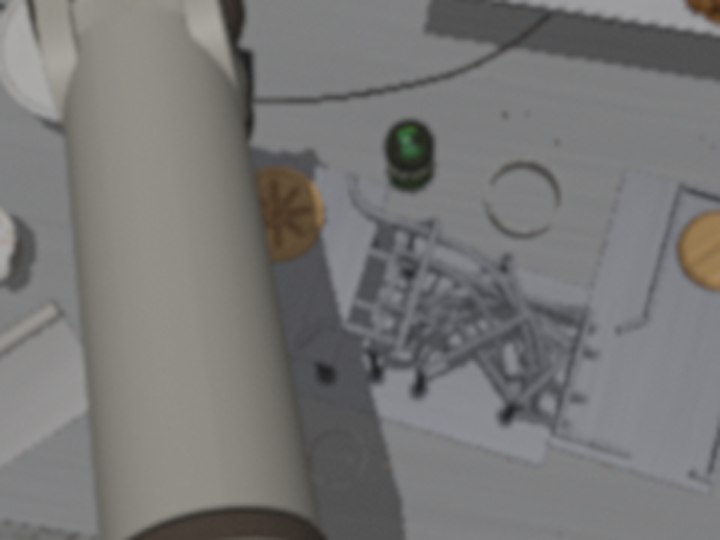

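View pics/s1.png

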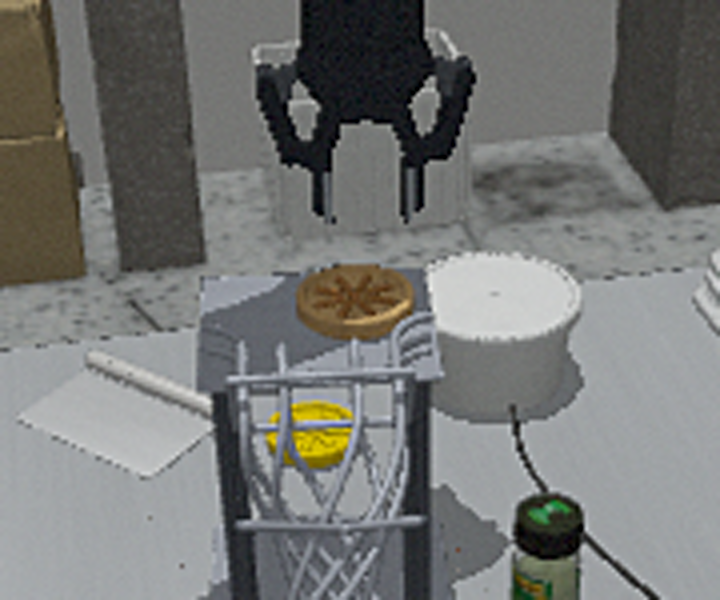

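Request:
{"api": "move_arm", "payload": {"series": [[52, 0, 1.5, 0, 0], [52, 0, 3, 0, 0], [52, 0, 3.5, 0, 0], [52, 0, 3.5, 0, 0], [52, 0, 3.5, 0, 0]]}}

```text
t: 3.17
position: [561.5, 213.8, 226.8]
eef_rot: [[0.993, -0.0, 0.122], [-0.122, 0.001, 0.993], [-0.0, -1.0, 0.001]]
force: [0.6, -0.6, 0.0]
opening: 0.517
```

Run:
```python
from cell import ctrl
from h import *
r=ctrl.read_camera('side');cv2.imwrite('pics/s2.png',cv2.resize(r['pixels'][80:230,160:340,::-1],None,fx=4,fy=4,interpolation=cv2.INTER_CUBIC))
s=ctrl.observe();go(0,165,223,s)
```

```text
t 3.22 cm [-3.43  0.42 -6.03] roll 0.007 turner [ 33.9 225.6 227.3] op 0.52 F [ 0.7 -0.5 -0.1]
```

View pics/s2.png

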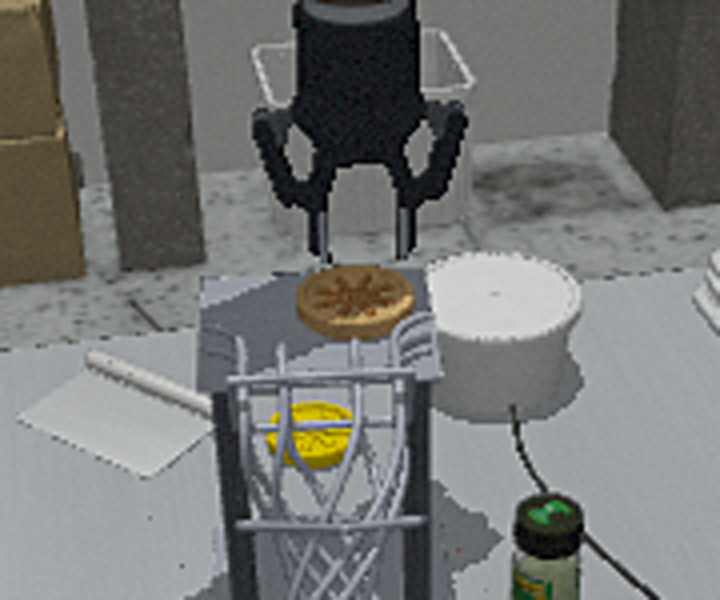

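Request:
{"api": "move_arm", "payload": {"series": [[52, -0.6, 0.4, -1.2, 0], [52, -1.1, 0.4, -2.1, 0], [52, -1.6, 0.4, -3, 0], [52, -2.1, 0.4, -3.9, 0], [52, -2.6, 0.4, -4.8, 0]]}}

```text
t: 3.63
position: [529.9, 167.3, 222.9]
eef_rot: [[0.992, 0.001, 0.124], [-0.124, 0.0, 0.992], [0.001, -1.0, 0.0]]
force: [-0.2, 0.1, -0.0]
opening: 0.522
```

Run:
```python
from cell import ctrl
from h import *
r=ctrl.read_camera('side');cv2.imwrite('pics/s3.png',cv2.resize(r['pixels'][80:230,160:340,::-1],None,fx=4,fy=4,interpolation=cv2.INTER_CUBIC))
r=ctrl.read_camera('top');cv2.imwrite('pics/t3.png',cv2.resize(r['pixels'][140:260,160:310,::-1],None,fx=5,fy=5,interpolation=cv2.INTER_CUBIC))
s=ctrl.observe();go(0,155,223,s)
```

```text
t 3.73 cm [-0.79 -0.03 -1.91] roll 0.004 turner [  7.8 174.1 222.7] op 0.52 F [ 0.2  0.6 -0.1]
```

View pics/s3.png

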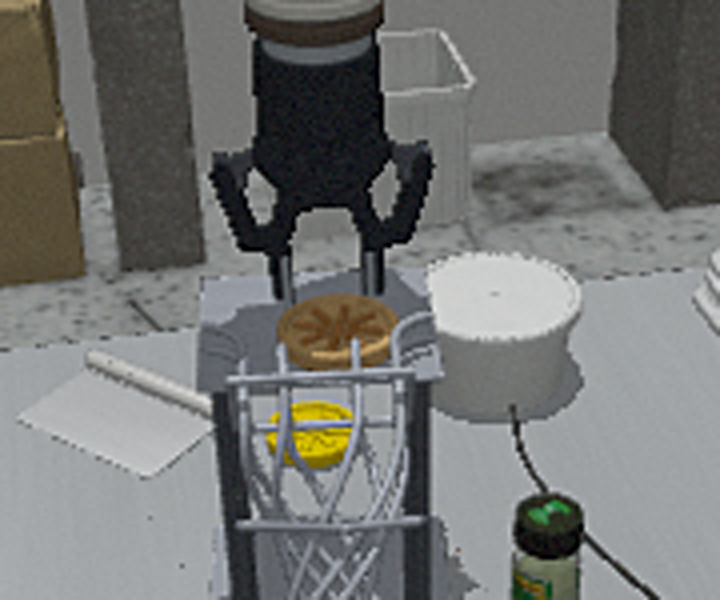

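View pics/t3.png

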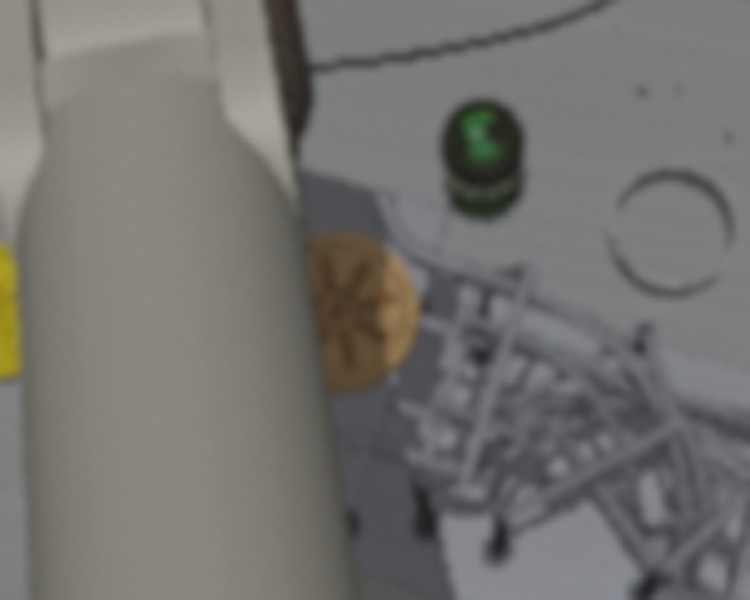

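Run:
```python
from h import *
for c,px in (('side',(160+338/4,80+327/4)),('top',(160+(420-90)/5-3+.0,140+312/5))): print(Tinv(P,ray(c,px,234)))
```

```text
[ 12.72926386 127.33849724 234.        ]
[  5.99305605 135.52510236 234.        ]
```

Request:
{"api": "move_arm", "payload": {"series": [[50, -0.5, 0, -0.9, 0], [50, -0.8, 0, -1.8, 0], [50, -0.8, 0, -2.6, 0], [50, -0.8, 0, -3.4, 0], [50, -0.8, 0, -4.2, 0]]}}

```text
t: 4.15
position: [517.1, 126.5, 222.3]
eef_rot: [[0.992, 0.0, 0.124], [-0.124, -0.0, 0.992], [0.0, -1.0, -0.0]]
force: [-0.3, 0.6, -0.7]
opening: 0.502
```

Run:
```python
from cell import ctrl
from h import *
r=ctrl.read_camera('side');cv2.imwrite('pics/s4.png',cv2.resize(r['pixels'][100:220,180:310,::-1],None,fx=5,fy=5,interpolation=cv2.INTER_CUBIC))
s=ctrl.observe();go(0,110,223,s)
```

```text
t 4.2 cm [-0.1  -0.07 -2.11] roll 0.004 turner [  0.9 131.1 222.3] op 0.5 F [-0.8 -2.1 -0.1]
```

View pics/s4.png

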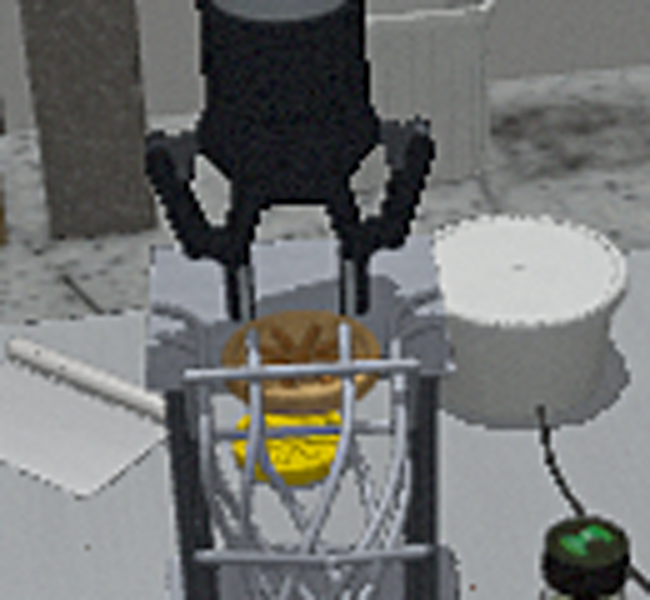

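Request:
{"api": "move_arm", "payload": {"series": [[46, -0.1, 0, -0.6, 0], [46, -0.1, 0, -1.2, 0], [46, -0.1, 0, -1.8, 0], [46, -0.1, 0, -2.4, 0], [46, -0.1, 0, -2.6, 0]]}}

```text
t: 4.62
position: [512.8, 100.4, 222.3]
eef_rot: [[0.992, -0.0, 0.125], [-0.125, -0.0, 0.992], [-0.0, -1.0, -0.0]]
force: [-0.2, -0.5, -1.2]
opening: 0.463
```

Run:
```python
from cell import ctrl
from h import *
r=ctrl.read_camera('side');cv2.imwrite('pics/s5.png',cv2.resize(r['pixels'][100:370,180:380,::-1],None,fx=2.2,fy=2.2,interpolation=cv2.INTER_CUBIC))
s=ctrl.observe();go(0,110,223,s)
```

```text
t 4.67 cm [ 0.02 -0.07  0.31] roll 0.005 turner [-2.000e-01  1.069e+02  2.223e+02] op 0.46 F [-0.1 -0.1 -0.4]
```

View pics/s5.png

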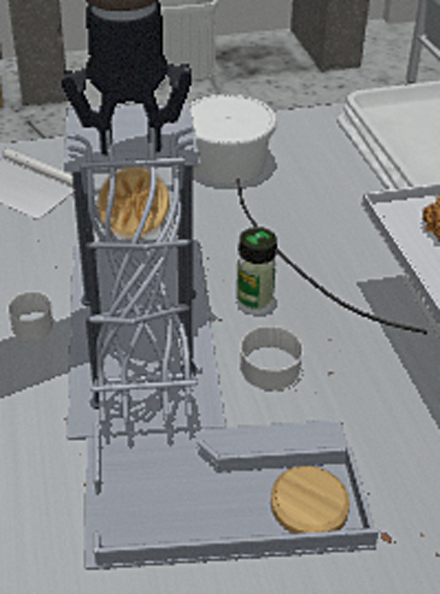

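Request:
{"api": "move_arm", "payload": {"series": [[46, 0, -2, 1, 0], [46, 0, -5, 1.5, 0], [30, 0, -8, 1.5, 0], [10, -2, -8.5, 0, 0], [0, -5, -8.5, -3, 0]]}}

```text
t: 5.08
position: [463.1, 82.0, 309.9]
eef_rot: [[0.993, 0.006, 0.119], [-0.119, 0.003, 0.993], [0.006, -1.0, 0.003]]
force: [0.4, 0.0, -0.0]
opening: 0.04
```

Run:
```python
from cell import ctrl
from h import *
r=ctrl.read_camera('side');cv2.imwrite('pics/s6.png',cv2.resize(r['pixels'][100:370,180:380,::-1],None,fx=2.2,fy=2.2,interpolation=cv2.INTER_CUBIC))
s=ctrl.observe();go(-90,-201,290,s)
```

```text
t 5.13 cm [ -3.54   1.79 -27.36] roll 0.004 turner [-55.8  72.8 306.7] op -0.0 F [-8.2 -5.3 -3.8]
```

View pics/s6.png

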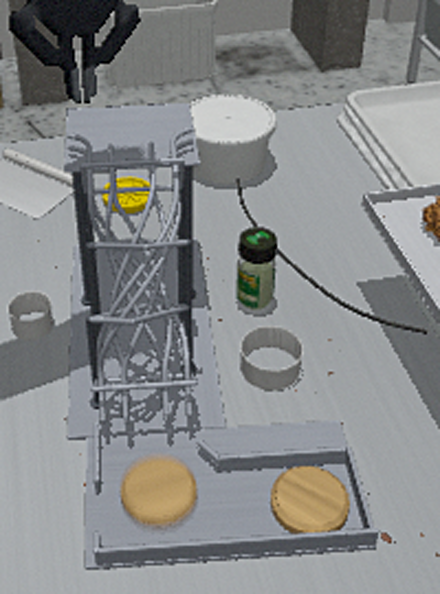

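Request:
{"api": "move_arm", "payload": {"series": [[0, -0.8, 0, -3.5, 0], [0, -1.6, 0, -7, 0], [0, -2.4, 0, -11, 0], [0, -3.2, 0, -15, 0], [0, -4, 0, -19, 0]]}}

```text
t: 5.55
position: [396.1, -106.3, 307.4]
eef_rot: [[0.992, 0.001, 0.123], [-0.123, 0.0, 0.992], [0.001, -1.0, 0.0]]
force: [1.6, -0.7, 0.1]
opening: 0.001
```

Run:
```python
from cell import ctrl
from h import *
r=ctrl.read_camera('side');cv2.imwrite('pics/s7.png',cv2.resize(r['pixels'][270:370,200:370,::-1],None,fx=4.5,fy=4.5,interpolation=cv2.INTER_CUBIC))
s=ctrl.observe();go(-90,-201,60,s)
```

```text
t 5.6 cm [ 0.13 24.78 -7.84] roll -0.003 turner [ -91.  -121.8  307.5] op 0.0 F [-3.1 -7.2 -0.3]
```

View pics/s7.png

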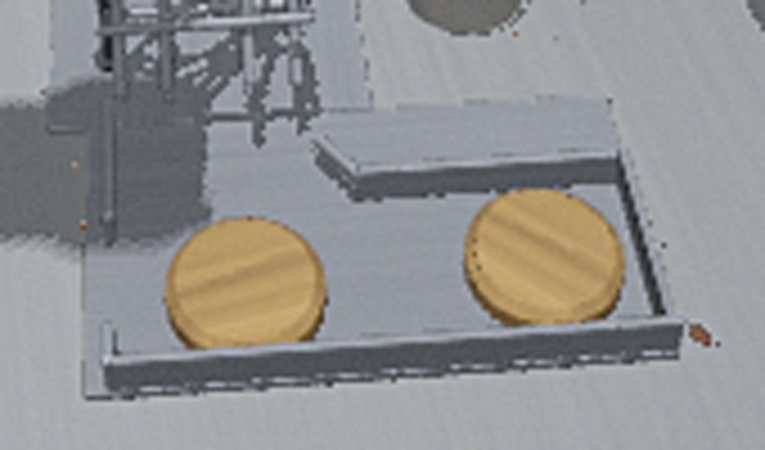

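Request:
{"api": "move_arm", "payload": {"series": [[0, 0, 3, -3, 0], [0, 0, 7, -6, 0], [0, 0, 11, -8.2, 0], [0, 0, 15, -8.2, 0], [0, 0, 19, -8.2, 0]]}}

```text
t: 6.02
position: [387.3, -188.2, 124.7]
eef_rot: [[0.992, 0.003, 0.127], [-0.127, -0.002, 0.992], [0.003, -1.0, -0.001]]
force: [1.2, 1.1, -1.1]
opening: -0.001
```

Run:
```python
from cell import ctrl
from h import *
s=ctrl.observe();go(-90,-203,12,s)
print(Tinv(P,ray('side',(200+246/4.5,270+278/4.5),22)))
```

```text
t 6.02 cm [-0.31 11.27 -0.73] roll 0.003 turner [ -87.3 -195.5  124.7] op -0.0 F [ 1.2  1.1 -1.1]
[  12.20848228 -207.38628447   22.        ]
```

Request:
{"api": "move_arm", "payload": {"series": [[0, -0.3, 4, -0.5, 0], [0, -0.3, 8, -0.5, 0], [0, -0.3, 10, -0.5, 0], [0, -0.3, 10, -0.5, 0], [0, -0.3, 10, -0.5, 0]]}}

```text
t: 6.43
position: [382.5, -190.3, 24.8]
eef_rot: [[0.992, -0.003, 0.124], [-0.124, 0.001, 0.992], [-0.003, -1.0, 0.001]]
force: [-0.6, -0.9, 0.3]
opening: -0.0
```

Run:
```python
from cell import ctrl
from h import *
r=ctrl.read_camera('side');cv2.imwrite('pics/s8.png',cv2.resize(r['pixels'][270:370,180:350,::-1],None,fx=4.5,fy=4.5,interpolation=cv2.INTER_CUBIC))
s=ctrl.observe();go(-50,-202,12,s)
```

```text
t 6.48 cm [ 4.04  1.4  -0.36] roll 0.006 turner [ -90.4 -198.6   26. ] op -0.0 F [-0.6 -0.8  0.9]
```

View pics/s8.png

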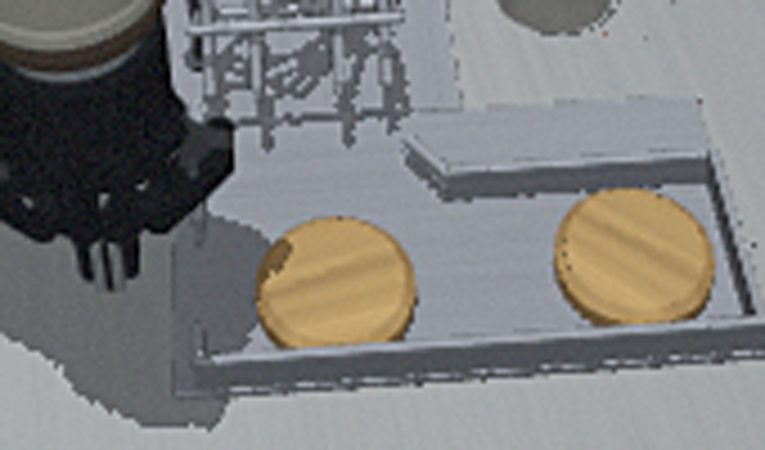

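Request:
{"api": "move_arm", "payload": {"series": [[0, 0, 1.0, -0.4, 0], [0, 0.5, 1.3, -0.4, 0], [0, 1.5, 1.3, -0.4, 0], [0, 2.5, 1.3, -0.4, 0], [0, 3, 1.3, -0.4, 0]]}}

```text
t: 6.9
position: [415.8, -198.9, 13.5]
eef_rot: [[0.992, 0.003, 0.123], [-0.123, -0.001, 0.992], [0.004, -1.0, -0.001]]
force: [1.5, -1.1, -0.1]
opening: 0.0
```

Run:
```python
from cell import ctrl
from h import *
r=ctrl.read_camera('side');cv2.imwrite('pics/s9.png',cv2.resize(r['pixels'][270:370,180:350,::-1],None,fx=4.5,fy=4.5,interpolation=cv2.INTER_CUBIC))
s=ctrl.observe();go(0,-202,12,s)
```

```text
t 6.95 cm [5.7  0.17 0.  ] roll 0.007 turner [ -57.  -202.4   13.4] op 0.0 F [ 1.6 -0.7 -0.8]
```

View pics/s9.png

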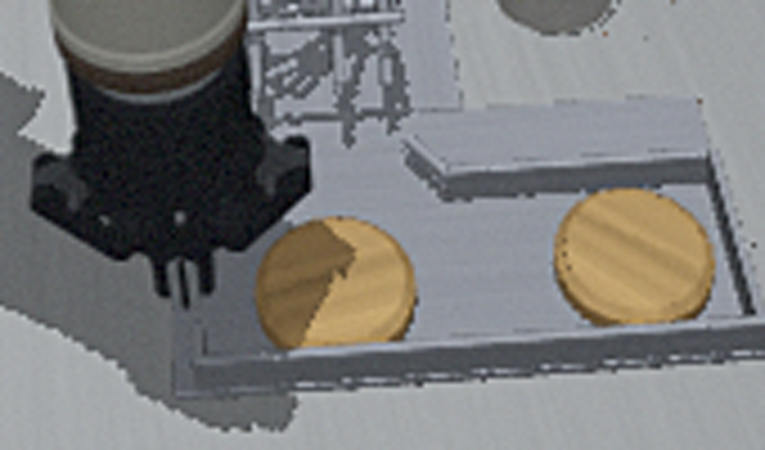

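Request:
{"api": "move_arm", "payload": {"series": [[0, 0.9, 0, 0, 0], [0, 1.8, 0, 0, 0], [0, 2.7, 0, 0, 0], [0, 3.6, 0, 0, 0], [0, 4.5, 0, 0, 0]]}}

```text
t: 7.37
position: [458.2, -204.0, 12.5]
eef_rot: [[0.992, 0.0, 0.123], [-0.123, -0.0, 0.992], [0.0, -1.0, -0.0]]
force: [0.3, -0.4, 1.1]
opening: -0.002
```

Request:
{"api": "move_arm", "payload": {"series": [[0, 0.8, 0, 0, 0], [0, 1.4, 0, 0, 0], [0, 2.0, 0, 0, 0], [0, 2.4, 0, 0, 0], [0, 2.4, 0, 0, 0]]}}

```text
t: 7.78
position: [482.0, -207.0, 12.6]
eef_rot: [[0.992, 0.001, 0.123], [-0.123, -0.0, 0.992], [0.001, -1.0, -0.0]]
force: [-0.2, 0.6, -0.7]
opening: 0.005
```

Run:
```python
from cell import ctrl
from h import *
r=ctrl.read_camera('side');cv2.imwrite('pics/s10.png',cv2.resize(r['pixels'][270:370,200:370,::-1],None,fx=4.5,fy=4.5,interpolation=cv2.INTER_CUBIC))
s=ctrl.observe();go(20,-202,12,s)
```

```text
t 7.83 cm [ 1.17  0.05 -0.01] roll 0.006 turner [   8.3 -202.    12.5] op -0.0 F [ 0.3  0.2 -0.9]
```

View pics/s10.png

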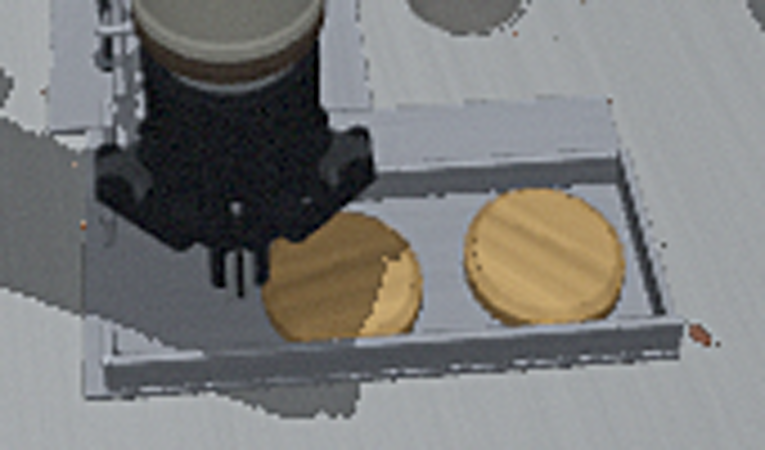

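Request:
{"api": "move_arm", "payload": {"series": [[0, 0.6, 0, 0, 0], [0, 1.2, 0, 0, 0], [0, 1.7, 0, 0, 0], [0, 2.1, 0, 0, 0], [0, 2.3, 0, 0, 0]]}}

```text
t: 8.25
position: [504.8, -209.8, 12.6]
eef_rot: [[0.992, 0.001, 0.123], [-0.123, -0.0, 0.992], [0.001, -1.0, -0.0]]
force: [-0.8, -0.3, 0.9]
opening: 0.001
```

Run:
```python
from cell import ctrl
from h import *
r=ctrl.read_camera('side');cv2.imwrite('pics/s11.png',cv2.resize(r['pixels'][270:370,200:370,::-1],None,fx=4.5,fy=4.5,interpolation=cv2.INTER_CUBIC))
s=ctrl.observe();go(34,-202,12,s)
```

```text
t 8.3 cm [ 0.19  0.06 -0.03] roll 0.006 turner [  32.1 -201.8   12.6] op 0.0 F [-0.4  0.3  0.7]
```

View pics/s11.png

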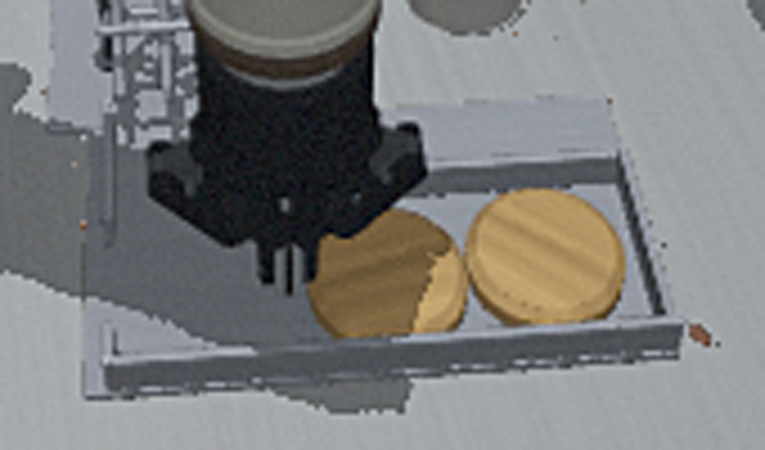

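Request:
{"api": "move_arm", "payload": {"series": [[0, 0.3, 0, 0, 0], [0, 0.5, 0, 0, 0], [0, 0.7, 0, 0, 0], [0, 0.7, 0, 0, 0], [0, 0.7, 0, 0, 0]]}}

```text
t: 8.72
position: [510.9, -210.6, 12.5]
eef_rot: [[0.992, 0.0, 0.124], [-0.124, -0.0, 0.992], [0.0, -1.0, -0.0]]
force: [-0.1, 0.8, 0.1]
opening: 0.001
```

Request:
{"api": "move_arm", "payload": {"series": [[0, -1, 0, 0, 0], [0, -2.5, 0, 0, 0], [0, -4, 0, 0, 0], [0, -6, -2, 0, 0], [0, -8, -5, 0, 0]]}}

```text
t: 9.13
position: [427.3, -199.5, 60.6]
eef_rot: [[0.992, -0.006, 0.124], [-0.124, 0.002, 0.992], [-0.006, -1.0, 0.001]]
force: [-0.7, 0.4, 0.4]
opening: -0.001
```

Request:
{"api": "move_arm", "payload": {"series": [[0, -1, -3, 0, 0], [0, -1, -6, 0, 0], [0, -1, -9, 0, 0], [0, -1, -10, 0, 0], [0, -1, -10, 0, 0]]}}

```text
t: 9.55
position: [422.8, -200.1, 165.2]
eef_rot: [[0.992, 0.006, 0.124], [-0.124, -0.001, 0.992], [0.006, -1.0, -0.0]]
force: [-0.3, 0.5, -0.8]
opening: 0.001
```

Run:
```python
from cell import ctrl
from h import *
for c,b in (('side',(270,200)),('top',(160,280))):
    r=ctrl.read_camera(c);cv2.imwrite(f'pics/{c}12.png',cv2.resize(r['pixels'][b[0]:b[0]+110,b[1]:b[1]+170,::-1],None,fx=4.5,fy=4.5,interpolation=cv2.INTER_CUBIC))
    for d in ctrl.masks_of(c,'parked_centre')[:3]+ctrl.masks_of(c,'mould_centre')[:3]:
        ys,xs=np.nonzero(d['mask']);m=(xs.mean(),ys.mean()); print(c,round(d['score'],2),np.round(m,1),len(xs),Tinv(P,ray(c,m,20)).round(1))
s=ctrl.observe();go(34,-202,12,s)
```

```text
side 0.89 [323.6 326.6] 855 [ 159.2 -204.8   20. ]
side 0.89 [288.9 330.4] 825 [  84.4 -208.2   20. ]
side 0.73 [240.2 188.2] 116 [ -0.7 316.9  20. ]
top 0.79 [359.  200.7] 565 [ 159.  -198.8   20. ]
top 0.33 [294.1 183.6] 147 [152.4 -12.6  20. ]
top 0.95 [159.1 202.4] 587 [ -9.8 330.2  20. ]
top 0.84 [354.6 227. ] 568 [  83.9 -205.8   20. ]
t 9.85 cm [ 8.77 14.87 -0.05] roll 0.006 turner [ -53.2 -202.1  161. ] op -0.0 F [0.4 0.3 0.4]
```

View pics/side12.png

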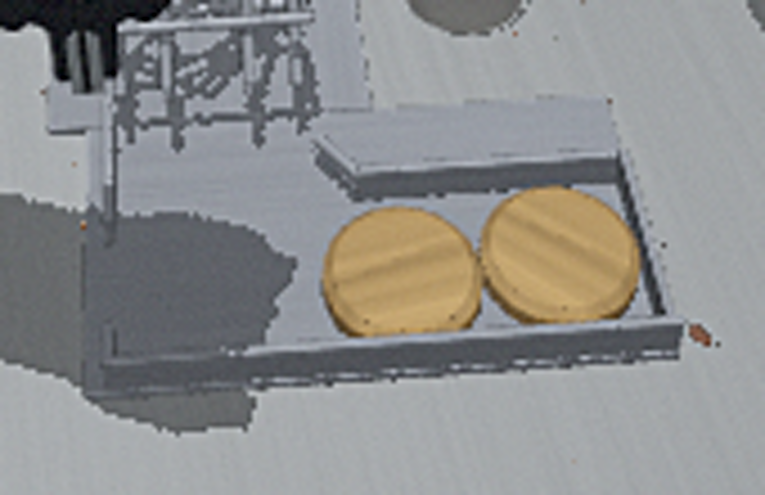

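View pics/top12.png

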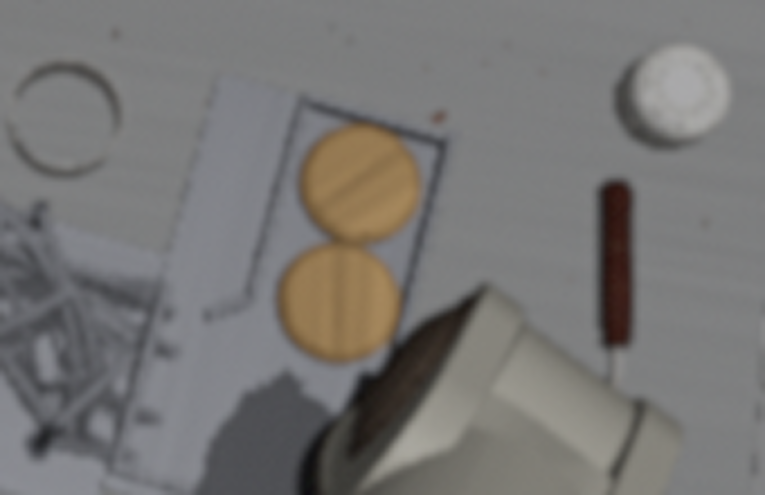

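```bash
python3 -c "
from cell import ctrl
print(ctrl.sign_off())"
```

```text
the job is handed in; nothing more can be done
None
```

The mould is in the drying lane, carved face down and touching the parked one. I handed the job in at about 9.9 s of the 54 s allowed, and the sign-off gives no verdict.

I pushed the mould diagonally across the deck to centre it, then straight into the guide mouth. It slid through and came out on the landing with its plain back up. I pushed it with closed fingers through the rim gap into the lane, which moved the parked mould about 6 mm towards its stop, and then pulled the arm back and up.

**Last checks before handing in (both cameras, turner frame):**

| Check | Measured | Required |
|---|---|---|
| Mould position | x ≈ 84, y ≈ -206 to -208 mm | x above 65, y between -211 and -191 |
| Parked mould position | x ≈ 159 mm | x above 135 |
| Distance between centres | about 75 mm | 81 mm at most |
| Lying flat, plain backs up | yes, in the pictures | yes |

- **Camera disagreement:** the two cameras differ by 3 to 6 mm in y. The mould rests against the end wall, which by the given sizes puts it at y ≈ -207, inside the limit.
- **Forces:** the readings I saw stayed below about 10 N.
- **Other items:** the arm kept clear of both cutters and the jar. The ring cutter stands in place in the last top picture, and the others looked unmoved in earlier ones, but I did not re-measure them at the end. I left the yellow look-alike alone.

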